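# Free a ring on the warming plate and hold the heating block over it, hole up

### The arm

A 6-joint arm with a two-finger parallel gripper is mounted at the origin on the work surface. World frame = base frame: x ahead of the robot, y to its left, z up, the work surface at z = 0. Lengths are in m, angles in rad, forces in N, time in s.
With the tool pointing down it reaches from about 0.275 to 0.85 m from the base axis. Payload 5.2 kg.
Tool frame: the origin (TCP) lies between the finger pads; the fingertips stand 11 mm ahead of it and the grasp point (between the pads) lies 8 mm behind it (bot.tip_extent is the distance from the TCP to the fingertips, in m); z points along the fingers, y is the line along which they close (so a half turn about z gives the same grasp; the last joint's range is limited). The gripper opens to 85 mm and grips with 20 to 120 N. Pads are 22 mm wide; open, the fingers measure 114 mm over their backs; the gripper's body (76 mm by 85 mm) begins 54 mm behind the grasp point. The pads swing forward as they close: fully open they stand 13 mm farther back than shut.
Start: joints at [-1.431, 0.259, 1.535, -0, 1.348, -0.203], TCP at [0.185, -0.518, 0.242] pointing down, gripper open.
Joint ranges: [-3.14, 3.14], [-0.91, 2.08], [0.19, 2.58], [-1.22, 4.36], [0.22, 2.71], [-3.12, 3.12]. Speed limits (rad/s): [2.57, 2.57, 3.14, 3.14, 3.14, 3.14].

### API

Orientations are given as a rotation vector (axis times angle).
In Python, from rig import bot gives the robot as it stands.
- The arm moves only by the tool step_arm, never from a script. Its argument "series" is a list of rows, each a list of 3 entries, a list of its own where there are three numbers: the turn, a rotation vector about the tool's x, y, z in degrees, then the shift along the tool's x, y, z in m, then the opening, from 0 (shut) to 1 (fully open). In form: [[[wx, wy, wz], [dx, dy, dz], hand], ...]. A call has 1 to 12 rows; each row shifts and turns the commanded pose from where the row before left it, along the tool's axes as they then stand; what a row does not reach is not made up. A row lasts 1/12 s, in which the tool goes at most 41.7 mm and 7.16 degrees, less where a joint would pass 70% of its speed; a pose out of reach is approached as far as the arm can. A call with a gripper value outside its range is refused whole. The fingers move at their own pace and stop on an object; the grip force is fixed at half the most. Time passes only in rows, so rows that do not move let the fingers close. It gives the time, the measured TCP pose, the force, the opening and the grip force at its end, in the units of the state.
- bot.get_obs(): the state, without advancing time (a new reading comes with each control period).
- bot.read_camera(name): name is "scene" or "top"; returns (picture, depth): 400x640x3 uint8, red, green, blue; 400x640 float32, m along the optical axis (not along the pixel's ray), 0 where there is no reading.
- bot.camera_info(name): a dict with "intrinsics" (3x3 intrinsics, pixels), "k1" (the pictures are not rectified: a ray, as slopes to the right and down, at radius r is drawn at 1 + k1 r^2 times it, then the intrinsics apply), "extrinsics" (4x4, takes a point from camera to world coordinates). Camera axes: x right, y down, z forward; pixel columns grow to the right and rows downward; lengths in m; the calibration is good to about 2 mm. A picture is of the moment at which its call begins. camera_info takes no time and is no camera call.
- bot.sign_off(): hands the job in; it is judged then, once.
The state is a dict: "t": time; "qpos": joint angles; "qd": joint speeds; "effort": joint torques, N m; "tcp_pos": TCP position; "tool_rot": TCP orientation; "force": force on the tool from outside, world axes, zero at the start; "torque": the same for the moment, N m; "opening": finger opening in m; "grasp_force": force on a finger pad.
Only numpy, scipy, OpenCV 4.12 (cv2) and the standard library are available. Lean on these libraries where they do the work, as an engineer would, in place of code of your own. Each camera call takes 0.05 s, during which the arm holds its last target. There are 200 camera calls.

### The job

Slide the lidded pot along the warming plate onto the middle of the empty marked ring without lifting it. Then pick up the aluminium heating block that lies on the bench, find the end with the blind hole and turn the block so that this hole faces straight up, and finish holding it still in the gripper over the middle of the ring the pot has left, well clear of the plate (a hand's breadth or more under it), ready for a tube to be dropped in: do not put it down or let go. Leave everything else on the bench where it is.

Things in the scene. Friction and masses are not known exactly. Their poses are not given: they have to be found in the camera images.
- pot_knob (a point): Closed shallow steel pot, 134 mm across, with a fixed lid (top 46 mm above the pot's foot) and an upright black knob in the middle of the lid: 24 mm diameter, 38 mm tall, so 46 to 84 mm above the pot's foot. About 0.6 kg. This point is on the knob's axis, 70 mm above the pot's foot; z is up.
- pot_base (a point): Centre of the pot's underside, on the warming plate's top; z is up.
- pot: The same pot; its origin is the centre of its underside.
- ring_a_center (a point): Centre of the thin marked ring (148 mm across, flat, with a small cross) on which the pot stands at the start: it is either the left or the right one. The point is on the top of the warming plate, 45 mm above the bench. This is the ring to be freed, over which the block is held at the end.
- ring_b_center (a point): Centre of the other, empty ring of the same look, 200 mm from the first along the plate, also on the plate's top.
- warming_plate: Fixed flat warming plate, 220 (x) x 420 (y) x 45 mm high, dark smooth level top, not hot; origin at the centre of its underside on the bench, rings at y = +100 and -100 mm.
- tube_block_center (a point): Middle (half-way along and half-way up) of the aluminium heating block, a 46 x 46 mm square bar, 76 mm long over all, lying on its side on the bench. Its x axis runs along the block and points OUT OF THE HOLE: the hole's mouth is at x = +38 mm, the closed end at x = -38 mm; y is across, z up as it lies. The hole may face any way on the bench.
- tube_block: The same block, about 0.32 kg; origin at the middle of the side it lies on, axes as above. Its one blind hole (for a tube: 30 mm diameter, 50 mm deep) opens in the middle of one end; the other end is closed and carries a narrower square foot (36 x 36 mm, the last 10 mm of the length), which shows from above.
- petri_dish: Bystander: closed clear plastic dish, 94 mm across, 19 mm high; origin at the centre of its underside. Leave it alone.
- slide_box: Bystander: flat blue and white box, 85 x 100 x 33 mm; origin at the centre of its underside. Leave it alone.
- timer: Bystander: flat white bench timer with small buttons, 60 x 75 x 22 mm; origin at the centre of its underside. Leave it alone.
- stain_jar: Bystander: amber jar, 60 mm across, 85 mm high; origin at the centre of its underside. Leave it alone.
- wash_bottle: Bystander: white bottle, 64 mm across, 160 mm high; origin at the centre of its underside. Leave it alone.
- tube_rack: Bystander: grey tube rack, 70 x 160 x 45 mm; origin at the centre of its underside. Leave it alone.
- forceps: Bystander: steel forceps lying flat, 120 mm long, 5 mm high; origin at the centre of its underside. Leave it alone.
Mind the look-alikes: they are no part of the job. Of the things like the tube_block, leave any that is brown; of the rest the larger one is meant.

How it is judged:
By the outcome, as a careful person would: the job done as asked, in the order asked, and still so for the second after the job is handed in, while the arm keeps its last pose, push and grip.
It also fails if it takes over 72 s, if anything falls off the work surface, if the arm or the gripper's body presses on something with over 40 N, if the wrist force passes 120 N, or if a joint passes its speed limit or range.

## Working session

There is one attempt and no reset: what is moved stays moved. The work goes in short steps, Python scripts to look and compute and a tool call to move; the robot and the scene stay as the last step left them, time stands still between calls to the robot, and variables do not carry over. Pictures are saved under pics/ and viewed, at most 10 in all, crops included, and the job is handed in when it is done.

Besides the shell and the picture viewer there is one more tool, called after ">>>" by a JSON object that holds its "api" and its "payload". step_arm: Moves the arm, as the interface text tells. Its arguments: {"type":"object","properties":{"series":{"type":"array"}},"required":["series"]}

```bash
mkdir -p pics
cat > h.py <<'E'
import numpy as np, cv2
from rig import bot
from scipy.spatial.transform import Rotation as R
def grab(n):
    im,d=bot.read_camera(n); np.savez(f'{n}.npz',im=im,d=d); return im,d
def load(n):
    z=np.load(f'{n}.npz'); return z['im'],z['d']
def ray(n,uv):
    c=bot.camera_info(n);K=np.array(c['intrinsics']);T=np.array(c['extrinsics'])
    p=np.atleast_2d(np.array(uv,float));q=np.c_[(p[:,0]-K[0,2])/K[0,0],(p[:,1]-K[1,2])/K[1,1]]
    s=q.copy()
    for _ in range(20): s=q/(1+c['k1']*(s**2).sum(1,keepdims=True))
    return T[:3,3],np.c_[s,np.ones(len(s))]@T[:3,:3].T,T
def onz(n,uv,z):
    o,d,_=ray(n,uv); return o+d*((z-o[2])/d[:,2])[:,None]
def cloud(n,d):
    v,u=np.mgrid[:400,:640]
    o,r,_=ray(n,np.c_[u.ravel(),v.ravel()]); return (o+r*d.reshape(-1,1)).reshape(400,640,3)
E
python3 - <<'E'
from h import *
for n in('scene','top'):
    im,d=grab(n); cv2.imwrite(f'pics/{n}0.png',im[:,:,::-1])
    c=bot.camera_info(n); print(n,np.round(c['extrinsics'],3).tolist(),c['k1'])
o=bot.get_obs();print(o)
print(R.from_rotvec(o['tool_rot']).as_matrix().round(3))
E
```

```text
scene [[-0.552, 0.641, -0.533, 1.285], [0.834, 0.422, -0.356, 0.504], [-0.003, -0.641, -0.768, 1.021], [0.0, 0.0, 0.0, 1.0]] 0.02739395451487309
top [[-0.021, -0.995, 0.096, 0.495], [-1.0, 0.019, -0.022, 0.075], [0.02, -0.096, -0.995, 1.369], [0.0, 0.0, 0.0, 1.0]] 0.0417462278430761
{'t': 0.1, 'qpos': array([-1.43079976e+00,  2.59278782e-01,  1.53592853e+00, -1.97696524e-06,
        1.34803944e+00, -2.02809424e-01]), 'qd': array([ 0.00050882, -0.00282392, -0.00316985,  0.00072827, -0.00223306,
        0.00037204]), 'effort': array([ 3.35740035e-03, -4.46968353e+01, -2.91249222e+01, -2.68071708e-04,
        6.32627241e-03, -5.44006184e-06]), 'tcp_pos': array([ 0.18482508, -0.51754086,  0.24157127]), 'tool_rot': array([-3.09392788e+00, -5.35564272e-01, -7.85207051e-05]), 'force': array([0.75426746, 0.6258478 , 0.19660588]), 'torque': array([-0.00075745, -0.00288798, -0.03838533]), 'grasp_force': 0.0, 'opening': 0.08568580112072569}
[[ 0.942  0.336 -0.   ]
 [ 0.336 -0.942  0.002]
 [ 0.    -0.002 -1.   ]]
```

View pics/top0.png

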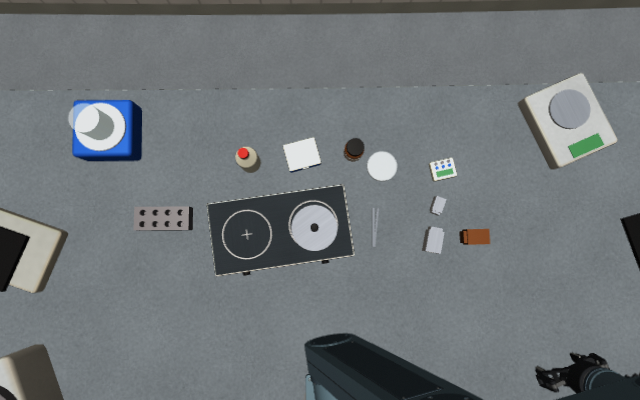

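View pics/scene0.png

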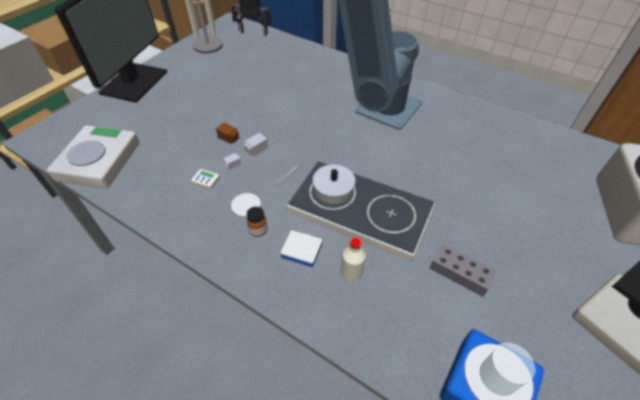

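The top view shows the pot at (314,227) on the right ring and the empty ring's cross at (247,234). The wanted block is the larger grey one at (434,239), with the small one at (439,205) and the brown one at (476,237). In the scene view the block is at (255,143).

Run:
```python
from h import *
im,d=load('top'); P=cloud('top',d)
# pot: depth mask
r=P[190:265,280:345].reshape(-1,3)
lid=r[(r[:,2]>.083)&(r[:,2]<.1)]; kn=r[r[:,2]>.115]
for q in(lid,kn):
    if len(q): print(len(q),q.mean(0).round(4),(q.min(0)+q.max(0)).round(4)/2)
# knob black px on lid
g=cv2.cvtColor(im,cv2.COLOR_RGB2GRAY)
m=(g[218:238,304:324]<60); v,u=np.nonzero(m); print('knob',u.mean()+304,v.mean()+218,onz('top',[[u.mean()+304,v.mean()+218]],.129))
# lid ellipse
m=np.uint8((g>110)*255); m[:185]=0;m[265:]=0;m[:,:283]=0;m[:,343:]=0
c=max(cv2.findContours(m,0,2)[0],key=cv2.contourArea); print(cv2.minEnclosingCircle(c),cv2.fitEllipse(c))
# plate corners
m=np.uint8((np.abs(P[:,:,2]-.045)<.006)*255); m[:,:200]=0;m[:,360:]=0;m[:170]=0;m[290:]=0
q=P[m>0]; w=onz('top',np.argwhere(m>0)[:,::-1],.045); rc=cv2.minAreaRect(w[:,:2].astype('f4')); print('plate',rc)
# cross
cr=g[224:245,237:258]; v,u=np.nonzero(cr>cr.mean()+40); print('cross',u.mean()+237,v.mean()+224,onz('top',[[u.mean()+237,v.mean()+224]],.045))
# ring ellipse
m=np.uint8((g>90)*255);m[:]=np.where(np.hypot(*(np.mgrid[:400,:640]-np.array([234,247])[:,None,None]))<33,m,0)
pp=np.argwhere((m>0)&(np.hypot(*(np.mgrid[:400,:640]-np.array([234,247])[:,None,None]))>15))[:,::-1]
w=onz('top',pp,.045); A=np.c_[2*w[:,:2],np.ones(len(w))]; s=np.linalg.lstsq(A,(w[:,:2]**2).sum(1),rcond=None)[0]; print('ring',len(w),s[:2],np.sqrt(s[2]+s[0]**2+s[1]**2))
# block
m=np.uint8((g>150)*255);m2=np.zeros_like(m);m2[222:260,420:450]=m[222:260,420:450]
c=max(cv2.findContours(m2,0,1)[0],key=cv2.contourArea); w=onz('top',c[:,0,:],.046)
print('block',cv2.minAreaRect(w[:,:2].astype('f4')))
T=cv2.resize(im[185:265,410:500],None,fx=6,fy=6,interpolation=2)
s,_=load('scene'); S=cv2.resize(s[115:175,210:290],None,fx=6,fy=6,interpolation=2)
cv2.imwrite('pics/cropT.png',T[:,:,::-1]);cv2.imwrite('pics/cropS.png',S[:,:,::-1])
```

```text
1639 [0.5359 0.0686 0.0913] [0.5368  0.06845 0.0916 ]
78 [0.5249 0.0694 0.4629] [0.52115 0.0673  0.7433 ]
knob 314.06976744186045 227.13953488372093 [[0.53612018 0.06851017 0.129     ]]
((313.1666564941406, 225.1666717529297), 25.509353637695312) ((313.067626953125, 225.0023651123047), (48.71503448486328, 50.34525680541992), 151.39105224609375)
plate ((0.5768415927886963, 0.17505264282226562), (0.30060726404190063, 0.4152453541755676), 6.81898832321167)
cross 246.28125 233.90625 [[0.52299155 0.2707662  0.045     ]]
ring 316 [0.52295778 0.2700328 ] 0.071808863164624
block ((0.4941668212413788, -0.2940976321697235), (0.04533057287335396, 0.07624897360801697), 77.04714965820312)
```

View pics/cropT.png

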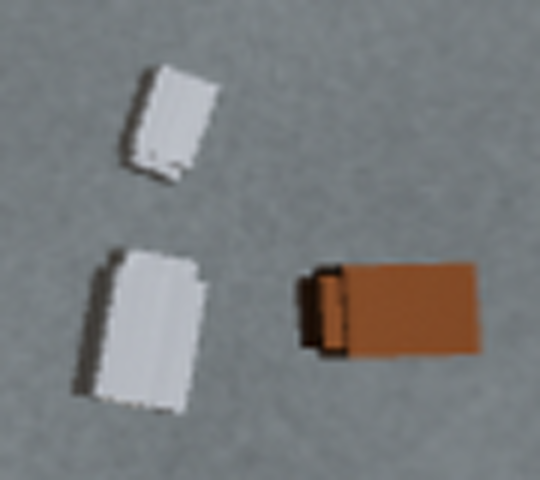

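View pics/cropS.png

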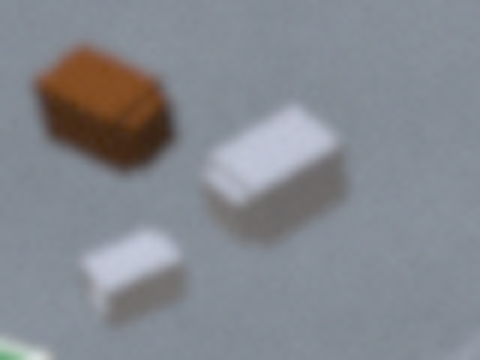

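Top crop: the large block's narrower foot is at its upper end (160,265), the +x side, and the scene crop agrees, with the step at the far-left end. So the hole faces the robot, direction about (-0.97, 0.22). Next I'll refine the plate axis and ring A.

Run:
```python
from h import *
print([a for a in dir(bot) if a[0]!='_'],bot.tip_extent)
im,d=load('top'); g=cv2.cvtColor(im,cv2.COLOR_RGB2GRAY)
m=np.uint8((g<85)*255); m[:,:195]=0;m[:,365:]=0;m[:180]=0;m[285:]=0
m=cv2.morphologyEx(m,cv2.MORPH_OPEN,np.ones((5,5)))
c=max(cv2.findContours(m,0,1)[0],key=cv2.contourArea); w=onz('top',c[:,0,:],.045)
rc=cv2.minAreaRect(w[:,:2].astype('f4'));print('plate',rc)
# ring A: light pixels 70-78 mm around predicted
v,u=np.mgrid[185:280,275:352]; W=onz('top',np.c_[u.ravel(),v.ravel()],.045); G=g[185:280,275:352].ravel()
b=np.array([.523,.2705])
c0=2*np.array(rc[0])-b
for c1 in(c0,[.5459,.0719]): 
  c1=np.array(c1,float)
  r=np.hypot(*(W[:,:2]-c1).T); a=np.arctan2(W[:,1]-c1[1],W[:,0]-c1[0])
  print(c1)
  for k in range(8):
    s=(np.abs((a-k*np.pi/4+np.pi)%(2*np.pi)-np.pi)<.3); print(k*45,[int(G[s&(np.abs(r-q/1e3)<.0015)].mean()) for q in range(56,92,3)])
```

```text
['IKError', 'camera_info', 'get_obs', 'read_camera', 'sign_off', 'tip_extent'] 0.011
plate ((0.5349413156509399, 0.17102310061454773), (0.20971883833408356, 0.4081907868385315), 7.044278144836426)
[0.54688263 0.0715462 ]
0 [189, 163, 75, 53, 56, 156, 139, 65, 52, 51, 51, 50]
45 [186, 150, 83, 55, 71, 154, 142, 67, 53, 53, 53, 53]
90 [186, 185, 173, 126, 111, 152, 119, 56, 51, 51, 51, 51]
135 [188, 188, 188, 187, 187, 182, 117, 54, 52, 52, 51, 51]
180 [190, 190, 191, 191, 192, 191, 189, 149, 54, 53, 53, 53]
225 [191, 192, 192, 191, 191, 191, 179, 129, 58, 51, 51, 52]
270 [190, 190, 191, 191, 187, 181, 137, 68, 52, 52, 52, 52]
315 [190, 190, 178, 101, 68, 142, 145, 66, 52, 52, 52, 53]
[0.5459 0.0719]
0 [189, 174, 94, 56, 52, 122, 161, 83, 54, 51, 51, 51]
45 [186, 164, 91, 56, 66, 139, 153, 74, 53, 53, 53, 53]
90 [186, 185, 171, 116, 119, 153, 113, 53, 51, 51, 51, 51]
135 [188, 188, 188, 188, 187, 168, 85, 52, 52, 52, 51, 51]
180 [190, 191, 191, 192, 192, 191, 178, 88, 53, 53, 52, 53]
225 [191, 192, 192, 191, 191, 190, 178, 121, 54, 51, 51, 52]
270 [190, 190, 191, 191, 189, 182, 140, 71, 52, 52, 52, 52]
315 [190, 190, 187, 128, 77, 122, 158, 81, 53, 52, 52, 53]
```

>>> {"api": "step_arm", "payload": {"series": [[[0,0,0],[0.024,-0.02,0],1],[[0,0,0],[0.024,-0.02,0],1],[[0,0,0],[0.024,-0.02,0],1],[[0,0,0],[0.024,-0.02,0],1],[[0,0,0],[0.024,-0.02,0],1],[[0,0,0],[0.024,-0.02,0],1],[[0,0,0],[0.024,-0.02,0],1],[[0,0,0],[0.024,-0.02,0],1],[[0,0,0],[0.024,-0.02,0],1],[[0,0,0],[0.024,-0.02,0],1],[[0,0,0],[0.024,-0.02,0],1],[[0,0,0],[0.024,-0.02,0],1]]}}

```text
t: 1.1
tcp_pos: [0.3757, -0.1936, 0.2421]
tool_rot: [-3.095, -0.535, 0.0]
force: [0.4, -0.9, 0.2]
opening: 0.0856
grasp_force: 0.0
```

>>> {"api": "step_arm", "payload": {"series": [[[0,0,0],[0.024,-0.02,0],1],[[0,0,0],[0.024,-0.02,0],1],[[0,0,0],[0.024,-0.02,0],1],[[0,0,0],[0.024,-0.02,0],1],[[0,0,0],[0.024,-0.02,0],1],[[0,0,0],[0.024,-0.02,0],1],[[0,0,0],[0.024,-0.02,0],1],[[0,0,0],[0.024,-0.02,0],1],[[0,0,0],[0.024,-0.02,0],1],[[0,0,0],[0.0235,-0.014,0],1],[[0,0,0],[0,0,0],1],[[0,0,0],[0,0,0],1]]}}

```text
t: 2.1
tcp_pos: [0.5358, 0.0691, 0.2415]
tool_rot: [-3.095, -0.54, 0.003]
force: [0.2, -0.1, -0.3]
opening: 0.0853
grasp_force: 0.0
```

```bash
cat > st.py <<'E'
from h import *
import sys,json
def st(goal=None,log=True):
    o=bot.get_obs();M=R.from_rotvec(o['tool_rot']).as_matrix()
    print('t',round(o['t'],2),'q',o['qpos'].round(3),'p',o['tcp_pos'].round(4),'F',o['force'].round(1),'open',round(o['opening'],4),'grip',round(o['grasp_force'],1));print(M.round(3).tolist())
    if log: open('log.txt','a').write(json.dumps([o['qpos'].tolist(),o['tcp_pos'].tolist(),o['tool_rot'].tolist()])+'\n')
    if goal is not None: print('tool shift',(M.T@(np.array(goal)-o['tcp_pos'])).round(4))
    return o,M
E
python3 -c "
from st import *
st([.536,.0685,.109])"
```

```text
t 2.1 q [-0.078  0.243  1.558 -0.     1.342  1.147] p [0.5358 0.0691 0.2415] F [ 0.2 -0.1 -0.3] open 0.0853 grip 0.0
[[0.941, 0.339, -0.002], [0.339, -0.941, -0.0], [-0.002, -0.0, -1.0]]
tool shift [0.0002 0.0007 0.1325]
```

>>> {"api": "step_arm", "payload": {"series": [[[0,0,0],[0,0,0.026],1],[[0,0,0],[0,0,0.026],1],[[0,0,0],[0,0,0.026],1],[[0,0,0],[0,0,0.022],1],[[0,0,0],[0,0,0.017],1],[[0,0,0],[0,0,0.011],1],[[0,0,0],[0,0,0.004],1],[[0,0,0],[0,0,0],1],[[0,0,0],[0,0,0],0.3],[[0,0,0],[0,0,0],0.2],[[0,0,0],[0,0,0],0.1],[[0,0,0],[0,0,0],0]]}}

```text
t: 3.1
tcp_pos: [0.5363, 0.068, 0.1112]
tool_rot: [3.095, 0.536, 0.003]
force: [-0.0, 0.9, 0.1]
opening: 0.0387
grasp_force: 0.0
```

>>> {"api": "step_arm", "payload": {"series": [[[0,0,0],[0,0,0],0],[[0,0,0],[0,0,0],0],[[0,0,0],[0,0,0],0],[[0,0,0],[0,0,0],0]]}}

```text
t: 3.43
tcp_pos: [0.5362, 0.0683, 0.1112]
tool_rot: [-3.095, -0.536, -0.002]
force: [-1.5, 0.9, 5.8]
opening: 0.0222
grasp_force: 58.6
```

```bash
python3 -c "
from st import *
o,M=st()
g=o['tcp_pos']+np.array([.523-.536,.2704-.0685,0]);print(M.T@(g-o['tcp_pos']))"
```

```text
t 3.43 q [-0.08   0.365  1.733  0.     1.042  1.148] p [0.5362 0.0683 0.1112] F [-1.5  0.9  5.8] open 0.0222 grip 58.6
[[0.942, 0.336, 0.001], [0.336, -0.942, 0.0], [0.001, 0.0, -1.0]]
[ 5.56394160e-02 -1.94517001e-01  3.97108548e-05]
```

>>> {"api": "step_arm", "payload": {"series": [[[0,0,0],[0.0014,-0.0048,0],0],[[0,0,0],[0.0028,-0.0097,0],0],[[0,0,0],[0.0028,-0.0097,0],0],[[0,0,0],[0.0028,-0.0097,0],0],[[0,0,0],[0.0028,-0.0097,0],0],[[0,0,0],[0.0028,-0.0097,0],0],[[0,0,0],[0.0028,-0.0097,0],0],[[0,0,0],[0.0028,-0.0097,0],0],[[0,0,0],[0.0028,-0.0097,0],0],[[0,0,0],[0.0028,-0.0097,0],0],[[0,0,0],[0.0028,-0.0097,0],0],[[0,0,0],[0.0028,-0.0097,0],0]]}}

```text
t: 4.43
tcp_pos: [0.5298, 0.1827, 0.1113]
tool_rot: [3.092, 0.536, 0.003]
force: [0.4, -7.1, 6.1]
opening: 0.0226
grasp_force: 59.2
```

```bash
python3 -c "
from st import *
st([.5232,.2702,.1112])"
```

```text
t 4.43 q [ 0.135  0.396  1.684 -0.003  1.06   1.364] p [0.5298 0.1827 0.1113] F [ 0.4 -7.1  6.1] open 0.0226 grip 59.2
[[0.942, 0.336, 0.003], [0.336, -0.942, -0.003], [0.001, 0.003, -1.0]]
tool shift [ 0.0232 -0.0846 -0.0002]
```

>>> {"api": "step_arm", "payload": {"series": [[[0,0,0],[0.0028,-0.0097,0],0],[[0,0,0],[0.0028,-0.0097,0],0],[[0,0,0],[0.0028,-0.0097,0],0],[[0,0,0],[0.0028,-0.0097,0],0],[[0,0,0],[0.0028,-0.0097,0],0],[[0,0,0],[0.0028,-0.0097,0],0],[[0,0,0],[0.0028,-0.0097,0],0],[[0,0,0],[0.0024,-0.009,0],0],[[0,0,0],[0.001,-0.005,0],0],[[0,0,0],[0,-0.001,0],0],[[0,0,0],[0,0,0],0],[[0,0,0],[0,0,0],0]]}}

```text
t: 5.43
tcp_pos: [0.5237, 0.2693, 0.1112]
tool_rot: [3.095, 0.536, 0.004]
force: [2.2, -3.7, 5.7]
opening: 0.0223
grasp_force: 59.3
```

```bash
python3 -c "
from st import *
st([.523,.2702,.1112])
im,d=grab('scene');cv2.imwrite('pics/s1.png',cv2.resize(im[140:290,260:460],None,fx=4,fy=4,interpolation=2)[:,:,::-1])
im,d=grab('top');cv2.imwrite('pics/t1.png',cv2.resize(im[150:300,180:380],None,fx=4,fy=4,interpolation=2)[:,:,::-1])"
```

```text
t 5.43 q [ 2.860e-01  4.410e-01  1.612e+00 -1.000e-03  1.087e+00  1.515e+00] p [0.5237 0.2693 0.1112] F [ 2.2 -3.7  5.7] open 0.0223 grip 59.3
[[0.942, 0.336, 0.003], [0.336, -0.942, -0.0], [0.002, 0.001, -1.0]]
tool shift [-0.0003 -0.0011  0.    ]
```

View pics/s1.png

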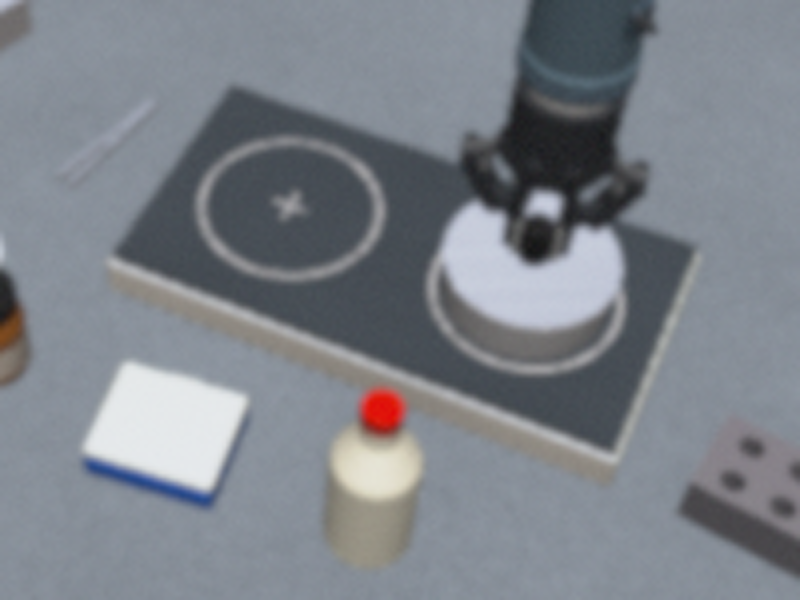

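The crop shows the pot inside the right-hand ring, with the freed cross at (290,207), full picture (332.5,191.8). I'll release and lift.

>>> {"api": "step_arm", "payload": {"series": [[[0,0,0],[0,0,0],0.35],[[0,0,0],[0,0,0],0.6],[[0,0,0],[0,0,0],0.8],[[0,0,0],[0,0,0],1],[[0,0,0],[0,0,0],1],[[0,0,0],[0,0,-0.02],1],[[0,0,0],[0,0,-0.035],1],[[0,0,0],[0,0,-0.035],1],[[0,0,0],[0.0,0.02,-0.035],1],[[0,0,0],[0.0,0.04,0],1],[[0,0,0],[0.0,0.04,0],1],[[0,0,0],[0,0.04,0],1]]}}

```text
t: 6.53
tcp_pos: [0.57, 0.1371, 0.2365]
tool_rot: [3.095, 0.539, 0.003]
force: [0.7, -0.2, -0.6]
opening: 0.0853
grasp_force: 0.0
```

>>> {"api": "step_arm", "payload": {"series": [[[0,0,0],[0,0.04,0],1],[[0,0,0],[0.0,0.04,0],1],[[0,0,0],[0.0,0.04,0],1],[[0,0,0],[0.0,0.04,0],1],[[0,0,0],[-0.01,0.04,0],1],[[0,0,0],[-0.02,0.035,0],1],[[0,0,0],[-0.02,0.035,0],1],[[0,0,0],[-0.02,0.03,0],1]]}}

```text
t: 7.2
tcp_pos: [0.6041, -0.1707, 0.2348]
tool_rot: [-3.096, -0.535, 0.001]
force: [0.4, 0.0, -1.0]
opening: 0.0852
grasp_force: 0.0
```

Run:
```python
from st import *
st()
print('A cross scene',onz('scene',[[332.5,191.75]],.045))
im,d=grab('top'); P=cloud('top',d); g=cv2.cvtColor(im,cv2.COLOR_RGB2GRAY)
r=P[190:280,205:290].reshape(-1,3); l=r[(r[:,2]>.083)&(r[:,2]<.1)]; print('lid',len(l),l.mean(0),(l.min(0)+l.max(0))/2)
m=g[222:246,235:260]<60; v,u=np.nonzero(m&(P[222:246,235:260,2]>.1)); print('knob',len(u),onz('top',[[u.mean()+235,v.mean()+222]],.129) if len(u) else 0)
cr=g[215:240,300:330]; v,u=np.nonzero(cr>cr.mean()+40); print('cross',u.mean()+300,v.mean()+215,onz('top',[[u.mean()+300,v.mean()+215]],.045))
cv2.imwrite('pics/t2.png',cv2.resize(im[150:300,180:380],None,fx=4,fy=4,interpolation=2)[:,:,::-1])
```

```text
t 7.2 q [-0.453  0.403  1.347 -0.     1.392  0.776] p [ 0.6041 -0.1707  0.2348] F [ 0.4  0.  -1. ] open 0.0852 grip 0.0
[[0.942, 0.336, -0.0], [0.336, -0.942, -0.0], [-0.0, -0.0, -1.0]]
A cross scene [[0.54657329 0.07107065 0.045     ]]
lid 1610 [0.52360683 0.26973962 0.09144668] [0.52380787 0.27038381 0.09170437]
knob 54 [[0.52368431 0.26626592 0.129     ]]
cross 312.6774193548387 224.48387096774195 [[0.54698072 0.07210698 0.045     ]]
```

View pics/t2.png

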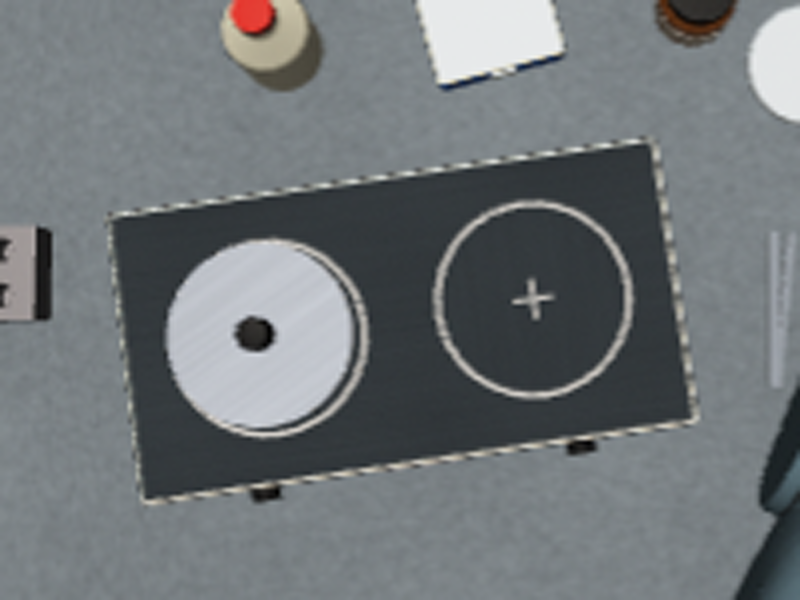

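The crop shows the pot concentric with the left ring (knob at (255,333)) and the right ring empty (cross at (532,298)). The pot is at (0.5237, 0.270) against ring B at (0.523, 0.270). Now I'll orient for the block.

>>> {"api": "step_arm", "payload": {"series": [[[0,0,6.5],[0,0,0],1],[[0,0,6.5],[0,0,0],1],[[0,0,6.5],[0,0,0],1],[[0,0,6.5],[0,0,0],1],[[0,0,6.7],[0,0,0],1],[[0,6.5,0],[0,0,0],1],[[0,6.5,0],[0,0,0],1],[[0,7,0],[0,0,0],1],[[0,0,0],[0,0,0],1]]}}

```text
t: 8.0
tcp_pos: [0.5979, -0.1644, 0.2301]
tool_rot: [3.041, -0.349, 0.526]
force: [-2.1, 0.2, -1.8]
opening: 0.0857
grasp_force: 0.0
```

```bash
cat > fit.py <<'E'
from st import *
from scipy.optimize import least_squares
def rz(a):return R.from_euler('z',a).as_matrix()
def ry(a):return R.from_euler('y',a).as_matrix()
def fk(q,p):
    a1,b,d1,L2,a3,L3,d6,c=p
    M=rz(q[0]); x=M@[a1,b,d1]; M=M@ry(q[1]); x=x+M@[0,0,L2]; M=M@ry(q[2]); x=x+M@[a3,0,L3]
    M=M@rz(q[3])@ry(q[4]); x=x+M@[0,0,d6]; return x,M@rz(q[5]+c)
D=[json.loads(l) for l in open('log.txt')]
def res(p):
    e=[]
    for q,x,r in D:
        X,M=fk(q,p); e+=list(X-x)+list(.1*(M-R.from_rotvec(r).as_matrix()).ravel())
    return np.r_[e,1e-3*(np.array(p)-[0,0,.35,.4,0,.4,.2,0])]
def fit():
    s=min((least_squares(res,[0,0,.35,.4,0,.4,.2,c]) for c in(0,1.57,3.14,-1.57)),key=lambda s:s.cost); return s
def ik(x,M,p,q0):
    lo=np.array([-3.14,-.91,.19,-1.22,.22,-3.12]);hi=np.array([3.14,2.08,2.58,4.36,2.71,3.12])
    f=lambda q:(lambda a:np.r_[a[0]-x,.3*R.from_matrix(a[1].T@M).as_rotvec()])(fk(q,p))
    s=least_squares(f,np.clip(q0,lo+.01,hi-.01),bounds=(lo,hi)); return s.x,np.linalg.norm(s.fun)
E
python3 - <<'E'
from fit import *
h=np.array([-.974,.225,0]); c=np.array([.494,-.294,.032])-.004*h
o,M=st(c-M[:,2]*0 if 0 else None,log=True)
g=c+.008*M[:,2]; print('goal tcp',g,'shift',(M.T@(g-o['tcp_pos'])).round(4),'axes dot h',(h@M).round(3))
D.append([o['qpos'].tolist(),o['tcp_pos'].tolist(),o['tool_rot'].tolist()])
s=fit();p=s.x;print(p.round(4),s.cost); np.save('p.npy',p)
# final options: tool z = cos20*dir - sin20*Z ; sgn: tool x = -(h) for s=-1 => x up sign
a=np.deg2rad(20)
for phi in range(0,360,30):
  dh=np.array([np.cos(np.deg2rad(phi)),np.sin(np.deg2rad(phi)),0])
  z=np.cos(a)*dh-np.sin(a)*np.array([0,0,1]); 
  up=np.array([0,0,1])*np.cos(a)+np.sin(a)*dh
  for sg in(-1,1):
    x=sg*up; MM=np.c_[x,np.cross(z,x),z]
    T=np.array([.547,.0716,.25])+.008*z
    best=min((ik(T,MM,p,[q1,.4,1.4,q4,1.2,q6]) for q4 in(-.8,.5,1.6,3) for q6 in(-2,0,2) for q1 in(-.5,.5)),key=lambda r:r[1])
    if best[1]<.003: print(phi,sg,best[0].round(2),best[1].round(4))
E
```

```text
t 8.0 q [-0.501  0.203  1.689  0.117  0.923  1.243] p [ 0.5979 -0.1644  0.2301] F [-2.1  0.2 -1.8] open 0.0857 grip 0.0
[[0.917, -0.226, 0.327], [-0.214, -0.974, -0.073], [0.335, -0.003, -0.942]]
goal tcp [ 0.50051574 -0.29548423  0.02446371] shift [-0.1303  0.1503  0.1714] axes dot h [-0.942  0.001 -0.335]
[0.     0.1108 0.2217 0.5344 0.0602 0.4259 0.3432 1.5708] 1.2694899468060775e-06
0 -1 [-0.17  0.07  2.5   2.87  0.66  1.73] 0.0
0 1 [-0.17  0.07  2.5   2.87  0.66 -1.42] 0.0
30 -1 [-0.7   0.14  2.4   1.65  1.09  2.21] 0.0
30 1 [-0.7   0.14  2.4   1.65  1.09 -0.93] 0.0
60 -1 [-0.73  0.36  2.06  1.19  1.44  2.29] 0.0
60 1 [-0.73  0.36  2.06  1.19  1.44 -0.86] 0.0
90 -1 [-0.6   0.57  1.66  0.91  1.79  2.3 ] 0.0
90 1 [-0.6   0.57  1.66  0.91  1.79 -0.84] 0.0
120 -1 [-0.43  0.76  1.27  0.7   2.13  2.23] 0.0
120 1 [-0.43  0.76  1.27  0.7   2.13 -0.91] 0.0
150 -1 [-0.24  0.92  0.94  0.42  2.44  2.  ] 0.0
150 1 [-0.24  0.92  0.94  0.42  2.44 -1.14] 0.0
180 -1 [-0.05  1.01  0.76 -0.08  2.59  1.48] 0.0
180 1 [-0.05  1.01  0.76 -0.08  2.59 -1.66] 0.0
210 -1 [ 0.14  0.98  0.82 -0.58  2.45  0.97] 0.0
210 1 [ 0.14  0.98  0.82 -0.58  2.45 -2.18] 0.0
240 -1 [ 0.31  0.85  1.09 -0.83  2.13  0.75] 0.0
240 1 [ 0.31  0.85  1.09 -0.83  2.13 -2.4 ] 0.0
270 -1 [ 0.45  0.67  1.46 -1.03  1.74  0.68] 0.0
270 1 [ 0.45  0.67  1.46 -1.03  1.74 -2.46] 0.0
330 -1 [0.38 0.25 2.25 4.36 0.9  0.93] 0.0023
330 1 [ 0.38  0.25  2.25  4.36  0.9  -2.21] 0.0023
```

>>> {"api": "step_arm", "payload": {"series": [[[0,0,0],[-0.0163,0.0188,0.009],1],[[0,0,0],[-0.0163,0.0188,0.009],1],[[0,0,0],[-0.0163,0.0188,0.009],1],[[0,0,0],[-0.0163,0.0188,0.009],1],[[0,0,0],[-0.0163,0.0188,0.009],1],[[0,0,0],[-0.0163,0.0188,0.009],1],[[0,0,0],[-0.0163,0.0188,0.009],1],[[0,0,0],[-0.0163,0.0188,0.008],1],[[0,0,0],[0,0,0],1],[[0,0,0],[0,0,0],1]]}}

```text
t: 8.83
tcp_pos: [0.4751, -0.2937, 0.1239]
tool_rot: [3.038, -0.351, 0.533]
force: [-0.4, 0.3, -0.2]
opening: 0.0853
grasp_force: 0.0
```

Run:
```python
from st import *
h=np.array([-.974,.225,0]); c=np.array([.494,-.294,.032])-.004*h
o,M=st(); g=c+.008*M[:,2]; print('shift',(M.T@(g-o['tcp_pos'])).round(4),'axes dot h',(h@M).round(3))
im,d=grab('scene'); s=im[90:190,180:310]; cv2.imwrite('pics/s3.png',cv2.resize(s,None,fx=6,fy=6,interpolation=2)[:,:,::-1])
```

```text
t 8.83 q [-0.887  0.232  1.954  0.329  0.705  0.689] p [ 0.4751 -0.2937  0.1239] F [-0.4  0.3 -0.2] open 0.0853 grip 0.0
[[0.916, -0.228, 0.332], [-0.215, -0.974, -0.075], [0.34, -0.002, -0.94]]
shift [-0.0101 -0.0039  0.1021] axes dot h [-0.94   0.003 -0.34 ]
```

View pics/s3.png

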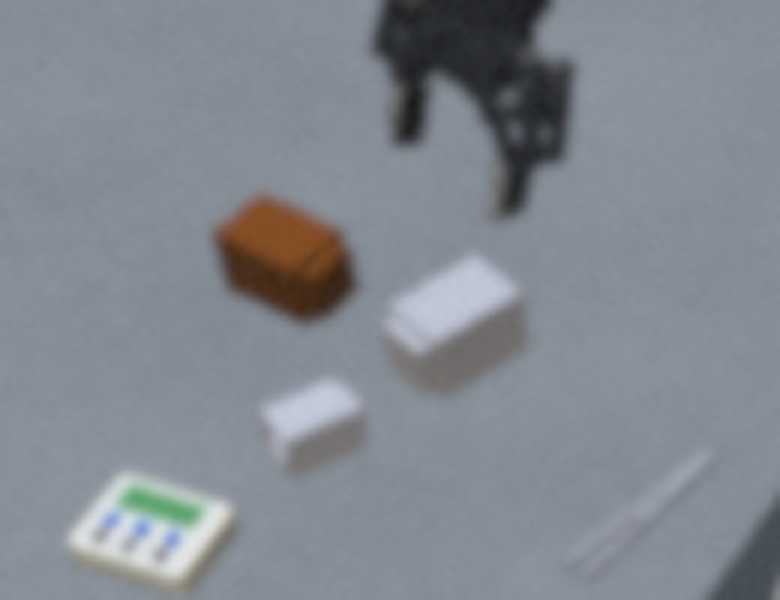

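The crop shows the open fingers lined up over the near side of the block. The foot step is at the far end (405,330), so the hole is toward the robot. Next I'll descend and grip.

>>> {"api": "step_arm", "payload": {"series": [[[0,0,0],[-0.005,-0.002,0.022],1],[[0,0,0],[-0.005,-0.002,0.022],1],[[0,0,0],[0,0,0.022],1],[[0,0,0],[0,0,0.018],1],[[0,0,0],[0,0,0.012],1],[[0,0,0],[0,0,0.006],1],[[0,0,0],[0,0,0],1],[[0,0,0],[0,0,0],0.6],[[0,0,0],[0,0,0],0.4],[[0,0,0],[0,0,0],0.2],[[0,0,0],[0,0,0],0],[[0,0,0],[0,0,0],0]]}}

```text
t: 9.88
tcp_pos: [0.501, -0.2951, 0.0261]
tool_rot: [3.034, -0.347, 0.538]
force: [-1.2, 1.3, 5.6]
opening: 0.0453
grasp_force: 62.9
```

>>> {"api": "step_arm", "payload": {"series": [[[0,0,0],[0,0,0],0],[[0,0,0],[0,0,0],0],[[0,0,0],[0,0,0],0]]}}

```text
t: 10.13
tcp_pos: [0.501, -0.2951, 0.0262]
tool_rot: [3.034, -0.347, 0.538]
force: [-0.8, 1.3, 5.5]
opening: 0.0452
grasp_force: 62.9
```

Run:
```python
from st import *
o,M=st(); c0=np.array([.494,-.294,.023]); print('block centre in tool',(M.T@(c0-o['tcp_pos'])).round(4))
```

```text
t 10.13 q [-0.845  0.427  1.995  0.452  0.47   0.575] p [ 0.501  -0.2951  0.0262] F [-0.8  1.3  5.5] open 0.0452 grip 62.9
[[0.915, -0.226, 0.335], [-0.212, -0.974, -0.079], [0.344, 0.001, -0.939]]
block centre in tool [-0.0078  0.0005  0.0005]
```

>>> {"api": "step_arm", "payload": {"series": [[[0,0,0],[0.003,0,-0.009],0],[[0,0,0],[0.0069,0,-0.0188],0],[[0,0,0],[0.0069,0,-0.0188],0],[[0,0,0],[0.0069,0,-0.0188],0],[[0,0,0],[0.0069,0,-0.0188],0],[[0,0,0],[0.0069,0,-0.0188],0],[[0,0,0],[0.0069,0,-0.0188],0],[[0,0,0],[0.0069,0,-0.0188],0],[[0,0,0],[0.0069,0,-0.0188],0],[[0,0,0],[0.0069,0,-0.0188],0],[[0,0,0],[0.0069,0,-0.0188],0],[[0,0,0],[0.0069,0,-0.0188],0]]}}

```text
t: 11.13
tcp_pos: [0.4996, -0.2939, 0.2553]
tool_rot: [3.037, -0.349, 0.532]
force: [0.8, -0.9, -3.6]
opening: 0.0452
grasp_force: 61.9
```

```bash
cat > plan.py <<'E'
from fit import *
o,M=st(); p=np.load('p.npy'); p=fit().x; np.save('p.npy',p)
X,_=fk(o['qpos'],p); print('fk err',(X-o['tcp_pos']).round(4))
a=np.deg2rad(20.1); hT=np.array([-np.cos(a),0,-np.sin(a)])
for phi in(40,60,75,90,105):
  dh=np.array([np.cos(np.deg2rad(phi)),np.sin(np.deg2rad(phi)),0]);Z=np.array([0,0,1.])
  z=np.cos(a)*dh-np.sin(a)*Z; x=-(Z*np.cos(a)+np.sin(a)*dh); F=np.c_[x,np.cross(z,x),z]
  rv=R.from_matrix(M.T@F).as_rotvec()
  q=o['qpos'];ok=0;qs=[]
  for k in range(1,21):
    q,e=ik(o['tcp_pos'],M@R.from_rotvec(rv*k/20).as_matrix(),p,q); ok=max(ok,e); qs.append(q)
  qs=np.array(qs);tgt=np.array([.547,.0716,.25])-F@np.array([-.0078,.0005,.0005])
  e2=0
  for k in range(1,11):
    q,e=ik(o['tcp_pos']+(tgt-o['tcp_pos'])*k/10,F,p,q); e2=max(e2,e)
  print(phi,'deg',np.rad2deg(rv).round(2),np.linalg.norm(np.rad2deg(rv)).round(1),'err',round(ok,4),round(e2,4),'rot end',qs[-1].round(2),'final',q.round(2),'shift',(F.T@(tgt-o['tcp_pos'])).round(4),'maxstep',np.abs(np.diff(qs,axis=0)).max(0).round(2))
E
python3 plan.py
```

```text
t 11.13 q [-0.844  0.118  1.729  0.233  1.019  0.86 ] p [ 0.4996 -0.2939  0.2553] F [ 0.8 -0.9 -3.6] open 0.0452 grip 61.9
[[0.916, -0.227, 0.331], [-0.213, -0.974, -0.077], [0.34, -0.0, -0.94]]
fk err [ 0. -0. -0.]
40 deg [ 57.03 -47.57 122.28] 143.1 err 0.0 0.0 rot end [-1.3   0.5   1.75  1.03  1.66  2.36] final [-0.78  0.21  2.31  1.44  1.23  2.22] shift [-0.0804  0.249   0.256 ] maxstep [0.03 0.03 0.05 0.05 0.08 0.08]
60 deg [ 48.72 -60.29 104.46] 130.1 err 0.0 0.0 rot end [-1.2   0.65  1.47  0.88  1.9   2.35] final [-0.76  0.36  2.06  1.17  1.45  2.27] shift [-0.1041  0.1412  0.3208] maxstep [0.02 0.04 0.05 0.05 0.09 0.08]
75 deg [ 42.22 -68.2   90.55] 121.0 err 0.0 0.0 rot end [-1.12  0.76  1.26  0.78  2.09  2.32] final [-0.7   0.47  1.86  1.02  1.62  2.29] shift [-0.1127  0.0483  0.3444] maxstep [0.02 0.04 0.06 0.05 0.09 0.08]
90 deg [ 35.56 -74.8   76.27] 112.6 err 0.0 0.0 rot end [-1.03  0.86  1.05  0.69  2.27  2.26] final [-0.62  0.58  1.65  0.9   1.79  2.29] shift [-0.1128 -0.0479  0.3445] maxstep [0.02 0.04 0.06 0.05 0.09 0.08]
105 deg [ 28.77 -80.14  61.72] 105.2 err 0.0 0.0 rot end [-0.94  0.95  0.87  0.56  2.44  2.15] final [-0.53  0.68  1.44  0.8   1.97  2.27] shift [-0.1043 -0.1409  0.3213] maxstep [0.01 0.05 0.06 0.06 0.09 0.08]
```

>>> {"api": "step_arm", "payload": {"series": [[[1.76,-2.84,3.77],[0,0,0],0],[[1.76,-2.84,3.77],[0,0,0],0],[[1.76,-2.84,3.77],[0,0,0],0],[[1.76,-2.84,3.77],[0,0,0],0],[[1.76,-2.84,3.77],[0,0,0],0],[[1.76,-2.84,3.77],[0,0,0],0],[[1.76,-2.84,3.77],[0,0,0],0],[[1.76,-2.84,3.77],[0,0,0],0],[[1.76,-2.84,3.77],[0,0,0],0],[[1.76,-2.84,3.77],[0,0,0],0],[[1.76,-2.84,3.77],[0,0,0],0],[[1.76,-2.84,3.77],[0,0,0],0]]}}

```text
t: 12.13
tcp_pos: [0.5002, -0.2947, 0.2547]
tool_rot: [-2.324, 1.203, 0.28]
force: [0.3, 0.6, -2.4]
opening: 0.045
grasp_force: 62.0
```

>>> {"api": "step_arm", "payload": {"series": [[[1.76,-2.84,3.77],[0,0,0],0],[[1.76,-2.84,3.77],[0,0,0],0],[[1.76,-2.84,3.77],[0,0,0],0],[[1.76,-2.84,3.77],[0,0,0],0],[[1.76,-2.84,3.77],[0,0,0],0],[[1.76,-2.84,3.77],[0,0,0],0],[[1.76,-2.84,3.77],[0,0,0],0],[[1.76,-2.84,3.77],[0,0,0],0],[[1.76,-2.84,3.77],[0,0,0],0],[[1.76,-2.84,3.77],[0,0,0],0],[[1.76,-2.84,3.77],[0,0,0],0],[[1.76,-2.84,3.77],[0,0,0],0]]}}

```text
t: 13.13
tcp_pos: [0.5004, -0.2949, 0.2542]
tool_rot: [-1.23, 1.606, 0.861]
force: [0.6, -1.0, -3.0]
opening: 0.0453
grasp_force: 62.2
```

```bash
python3 plan.py | grep -v "^[4619]"; python3 -c "
from st import *
im,d=grab('scene'); cv2.imwrite('pics/s4.png',cv2.resize(im[60:200,180:380],None,fx=4,fy=4,interpolation=2)[:,:,::-1])"
```

```text
t 13.13 q [-1.12   0.76   1.254  0.785  2.088  2.32 ] p [ 0.5004 -0.2949  0.2542] F [ 0.6 -1.  -3. ] open 0.0453 grip 62.2
[[-0.091, -0.966, 0.243], [-0.331, 0.26, 0.907], [-0.939, 0.002, -0.344]]
fk err [-0.  0.  0.]
75 deg [-0.02  0.   -0.1 ] 0.1 err 0.0 0.0 rot end [-1.12  0.76  1.25  0.79  2.09  2.32] final [-0.7   0.47  1.86  1.02  1.62  2.29] shift [-0.1141  0.0493  0.3447] maxstep [0. 0. 0. 0. 0. 0.]
```

View pics/s4.png

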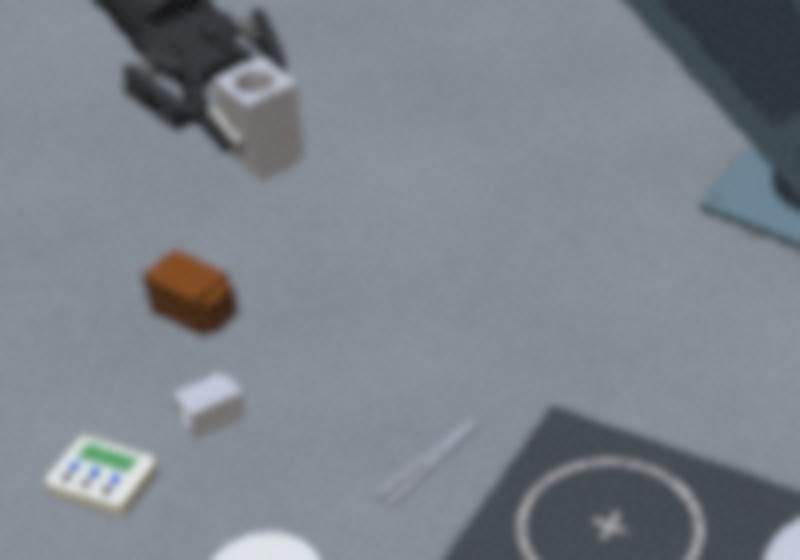

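The crop shows the block upright in the gripper with the hole's mouth facing up at (255,80). Next I'll carry it over ring A.

>>> {"api": "step_arm", "payload": {"series": [[[0,0,0],[-0.005,0.002,0.015],0],[[0,0,0],[-0.0095,0.0041,0.0287],0],[[0,0,0],[-0.0095,0.0041,0.0287],0],[[0,0,0],[-0.0095,0.0041,0.0287],0],[[0,0,0],[-0.0095,0.0041,0.0287],0],[[0,0,0],[-0.0095,0.0041,0.0287],0],[[0,0,0],[-0.0095,0.0041,0.0287],0],[[0,0,0],[-0.0095,0.0041,0.0287],0],[[0,0,0],[-0.0095,0.0041,0.0287],0],[[0,0,0],[-0.0095,0.0041,0.0287],0],[[0,0,0],[-0.0095,0.0041,0.0287],0],[[0,0,0],[-0.0095,0.0041,0.0287],0]]}}

```text
t: 14.18
tcp_pos: [0.5445, 0.0554, 0.2433]
tool_rot: [-1.238, 1.603, 0.856]
force: [1.5, 0.1, -3.0]
opening: 0.0451
grasp_force: 62.4
```

>>> {"api": "step_arm", "payload": {"series": [[[0,0,0],[-0.0045,0.002,0.013],0],[[0,0,0],[0,0,0],0],[[0,0,0],[0,0,0],0],[[0,0,0],[0,0,0],0],[[0,0,0],[0,0,0],0]]}}

```text
t: 14.6
tcp_pos: [0.547, 0.0664, 0.2431]
tool_rot: [-1.234, 1.603, 0.856]
force: [0.5, 0.3, -2.9]
opening: 0.0451
grasp_force: 62.0
```

Run:
```python
from st import *
o,M=st(); print('block centre',o['tcp_pos']+M@[-.0078,.0005,.0005],'h',M@[-.939,0,-.344])
im,d=grab('top'); P=cloud('top',d); g=cv2.cvtColor(im,cv2.COLOR_RGB2GRAY)
hsv=cv2.cvtColor(im,cv2.COLOR_RGB2HSV)
t=(np.abs(P[...,2]-.288)<.006)&(g>120); t=np.uint8(t*255); n,l,s,c=cv2.connectedComponentsWithStats(t)
k=1+s[1:,4].argmax(); cc=max(cv2.findContours(np.uint8(l==k)*255,0,1)[0],key=cv2.contourArea); w=onz('top',cc[:,0],.288); print(s[k],cv2.minAreaRect(w[:,:2].astype('f4')))
q=P[t>0]; A=np.c_[q[:,:2],np.ones(len(q))]; print('top tilt slopes',np.linalg.lstsq(A,q[:,2],rcond=None)[0],len(q))
S,_=grab('scene'); a=cv2.resize(im[150:290,200:400],None,fx=4,fy=2*2,interpolation=2)[:300*2]
b=S[110:250,260:460]; v=np.hstack([im[150:290,220:400],b]); cv2.imwrite('pics/fin.png',cv2.resize(v,None,fx=2.1,fy=2.1,interpolation=2)[:,:,::-1])
```

```text
t 14.6 q [-0.699  0.473  1.854  1.02   1.622  2.288] p [0.547  0.0664 0.2431] F [ 0.5  0.3 -2.9] open 0.0451 grip 62.0
[[-0.085, -0.966, 0.244], [-0.335, 0.258, 0.906], [-0.939, -0.004, -0.345]]
block centre [0.54731436 0.0696298  0.25020802] h [-0.00386899  0.00237343  1.0000182 ]
[304 209  22  22 217] ((0.5490068197250366, 0.06928622722625732), (0.04476039111614227, 0.04526576027274132), 74.80766296386719)
top tilt slopes [-0.00086948  0.00122959  0.28927616] 218
```

View pics/fin.png

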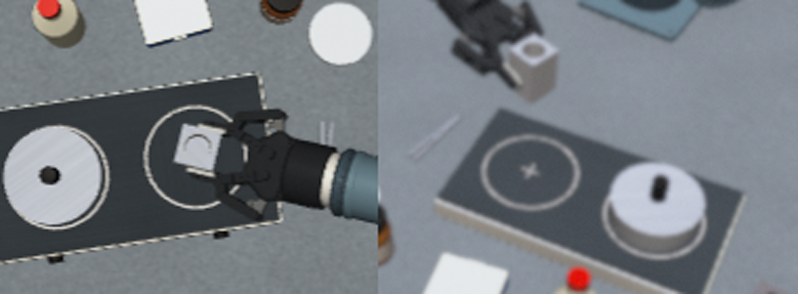

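The picture shows the block upright over the freed ring with its hole visible at (198,138), and the pot concentric in the other ring. I'll make a 2 mm trim, let it settle and hand in.

>>> {"api": "step_arm", "payload": {"series": [[[0,0,0],[0,0.001,0.002],0],[[0,0,0],[0,0,0],0],[[0,0,0],[0,0,0],0],[[0,0,0],[0,0,0],0],[[0,0,0],[0,0,0],0],[[0,0,0],[0,0,0],0]]}}

```text
t: 15.2
tcp_pos: [0.5461, 0.07, 0.2424]
tool_rot: [-1.234, 1.602, 0.858]
force: [0.3, 0.1, -1.9]
opening: 0.0453
grasp_force: 62.1
```

```bash
python3 -c "
from st import *
st(); print(bot.sign_off())"
```

```text
t 15.2 q [-0.695  0.472  1.859  1.022  1.619  2.286] p [0.5461 0.07   0.2424] F [ 0.3  0.1 -1.9] open 0.0453 grip 62.1
[[-0.086, -0.966, 0.243], [-0.333, 0.257, 0.907], [-0.939, -0.003, -0.344]]
the job is handed in; nothing more can be done
None
```

The job is handed in at 15.2 s: the pot sits within about 1 mm of the empty ring's centre, and the block is held still, hole straight up, over the freed ring with its underside about 165 mm above the plate.

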